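# Close the coin pot and lift off its outer lid

## Robot

A 6-joint arm with a two-finger parallel gripper is mounted at the origin on the work surface. World frame = base frame: x ahead of the robot, y to its left, z up, the work surface at z = 0. Lengths are in mm, angles in rad, forces in N, time in s.
With the tool pointing down it reaches from about 300 to 875 mm from the base axis. Payload 6.4 kg.
Tool frame: the origin (TCP) lies midway between the tips of the shut fingers; the grasp point (between the pads) lies 19 mm behind it; y points along the fingers, z is the direction in which the jaws open and shut, and the axes are right-handed (so a half turn about y gives the same grasp; the last joint's range is limited). The gripper opens to 85 mm and grips with 20 to 120 N. Pads are 22 mm wide; open, the fingers measure 114 mm over their backs; the gripper's body (76 mm by 85 mm) begins 54 mm behind the grasp point. The pads swing forward as they close: fully open they stand 13 mm farther back than shut.
Start: joints at [1.142, 0.181, 1.607, -0, 1.354, -0.206], TCP at [127.04, 560.805, 231.288] pointing down, gripper open.
Joint ranges: [-2.99, 2.99], [-0.89, 2.07], [0.3, 2.58], [-1.14, 4.28], [0, 2.63], [-3.12, 3.12]. Speed limits (rad/s): [2.57, 2.57, 3.01, 3.14, 3.14, 3.14].

## Interface

Orientations are given as a unit quaternion [x, y, z, w].
In Python, from rig import * gives the robot as it stands.
- The arm moves only by the tool apply_moves, never from a script. Its arguments are lists of equal length, an entry for each row: "dr": the turn, a rotation vector about the tool's x, y, z in degrees, a list of three; "linear": the shift along the tool's x, y, z in mm, a list of three; "gripper": the opening, from -1 (shut) to 1 (fully open). In form: {"dr": [[ax, ay, az], ...], "linear": [[tx, ty, tz], ...], "gripper": [gripper, ...]}. A call has 1 to 8 rows; each row is the pose to reach, as a shift and turn from the pose commanded when the call began, along the tool's axes at that moment; what a row does not reach only later rows make up. A row lasts 1/12 s, in which the tool goes at most 41.7 mm and 7.16 degrees, less where a joint would pass 70% of its speed; a pose out of reach is approached as far as the arm can. A call with a gripper value outside its range is refused whole. The fingers move at their own pace and stop on an object; "squeeze" is the grip in N (left out, the last holds). Time passes only in rows, so rows that repeat a pose let the fingers close. It gives the time, the measured TCP pose, the force and the opening at its end, in the units of the state.
- read_state(): the state, without advancing time (a new reading comes with each control period).
- get_image(name): name is "scene" or "top" or "wrist"; returns a dict with "img" (420x560x3 uint8, red, green, blue), "range_z" (420x560 float32, mm along the optical axis (not along the pixel's ray), 0 where there is no reading), "fov_y" (degrees; the focal length in pixels is half the picture's height over the tangent of half this angle, whatever the lens; pixels are square), "cx", "cy" (the principal point, pixels), "R" (3x3) and "t" (3): a world point X has camera coordinates R X + t; the wrist camera has in their place "tool_from_camera" (4x4, takes a point from camera to tool coordinates, whose origin is the TCP and whose axes are the tool frame's). Camera axes: x right, y down, z forward; pixel columns grow to the right and rows downward; lengths in mm; the calibration is good to about 2 mm. The wrist camera is an equidistant fisheye: a pixel r from the principal point sees the ray r / f radians off the axis. A picture is of the moment at which its call begins: read the wrist's pose just before it.
- sign_off(): hands the job in, once; it reports no verdict.
Trained networks look in a picture, given as the dict that the camera call returned (one of the last four; its "shot" number tells which), for a name from the list of things; names that differ only in an ending like _2 or _b are one class to them, and where a whole thing is asked for, a point or a joint stands for the part that bears it (a point fixed in the world has none). Each returns a list of dicts, best first, with "conf" (0 to 1); they miss things now and then, are a little off and sometimes report something else, mostly with a low value. They report only what shows in the picture. A call takes as long as a camera call.
- silhouettes(query, picture): "pixels" (420x560 bool, what is visible of it) and "pixel" ([column, row] in pixels, amid what is visible of it).
- landmark_of(query, picture): "pixel" ([column, row] in pixels: a listed point, or the origin of a listed thing).
The state is a dict: "t": time; "joint_pos": joint angles; "qd": joint speeds; "joint_efforts": joint torques, N m; "position": TCP position; "eef_rot": TCP orientation; "contact_force": force on the tool from outside, world axes, zero at the start; "ft_torque": the same for the moment, N m; "opening": finger opening in mm.
Only numpy, scipy, OpenCV 4.12 (cv2) and the standard library are available. Lean on these libraries where they do the work, as an engineer would, in place of code of your own. Each camera call takes 0.05 s, during which the arm holds its last target.

## Task

First screw the winged cap of the drying well, beside the large coin pot, clockwise until it is fully shut. Then pick up the pair of nested lids together by the inner lid's stem, lower them (do not drop them) onto the large pot so that both sit fully home and level, and let go. Finally grip the outer lid by its collar and lift it alone, level, at least 10 cm straight up, leaving the inner lid seated on the pot and the other things on the table where they are; finish while still holding the outer lid up there.

Things in the scene. Friction and masses are not known exactly. Their poses are not given: they have to be found in the camera images.
- station: Large dark wooden coin pot on a keyhole-shaped foot (12 mm thick), fixed. Origin: on the table under the pot's axis, z up. Round open cup, 84 mm outside, 77 mm bore, rim 72 mm above the table, coins well below the rim. The foot's arm (60 mm wide) runs along -x to 150 mm from the pot's axis and carries the drying well, an aluminium cylinder 40 mm across, its axis 115 mm from the pot's.
- pot_rim (a point): Centre of the large pot's mouth, level with the rim (72 mm above the table); axes as the station.
- drycap (a joint): Turn of the drying well's captive screw cap about its vertical axis, rad. Grows clockwise seen from above; fully shut at its stop, 1.5; open starts between 0.1 and 0.5. At 0 the wing lies along the station's x axis. Stiff by friction (about 0.05 N m), stays where it is left, does not rise or sink.
- cap_wing (a point): Centre of the wing on the screw cap, on the cap's axis, 86 mm above the table. The aluminium cap is a disc 44 mm in diameter (62 to 76 mm above the table) with an upright wing on top: a plate 36 mm long (along this point's x axis, which turns with the cap), 10 mm thick, 20 mm tall (76 to 96 mm above the table).
- inner_lid: Loose steel inner lid, about 0.14 kg. Origin: centre of its underside, z up along the stem. Plug 71 mm across, 8 mm deep (chamfered to 66 mm at the bottom), flange 90 mm across from 8 to 13 mm, straight stem 16 mm across up to 68 mm. Starts on the table inside the outer lid; lifting the stem carries both lids. Seated, the flange rests on the pot's rim, the origin 8 mm below the rim.
- stem_top (a point): Centre of the top of the inner lid's stem, 68 mm above the inner lid's origin. The stem stands 26 mm clear above the outer lid's collar while nested.
- outer_lid: Loose dark wooden outer lid, about 0.12 kg, resting on the inner lid's flange with 2 mm sideways play. Origin: centre of the skirt's lower edge, 2 mm above the inner lid's origin while nested. Skirt 100 mm outside, 94 mm inside, 0 to 11 mm; top plate 11 to 16 mm; round collar 44 mm outside, 30 mm bore, 16 to 40 mm. The inner lid's stem passes up through the collar.
- collar_top (a point): Centre of the top edge of the outer lid's collar, 40 mm above the outer lid's origin.
- loupe: Bystander: black cylindrical magnifier, 32 mm in diameter, 34 mm tall, standing. Origin under its centre.
- small_pot: Bystander: small empty dark wooden cup, 58 mm across, 45 mm tall; too small for the lids. Origin under its centre.
- coin_stack: Bystander: stack of coins 29 mm in diameter, 18 mm tall. Origin under its centre.
- basket: Bystander: brown bowl 150 mm across, 60 mm tall. Origin under its centre.

How it is judged:
By the outcome, as a careful person would: the job done as asked, in the order asked, and still so for the second after the job is handed in, while the arm keeps its last pose, push and grip.
It also fails if it takes over 61 s, if anything falls off the work surface, if the arm or the gripper's body presses on something with over 40 N, if the wrist force passes 120 N, or if a joint passes its speed limit or range.

## Working session

There is one attempt and no reset: what is moved stays moved. The work goes in short steps, Python scripts to look and compute and a tool call to move; the robot and the scene stay as the last step left them, time stands still between calls to the robot, and variables do not carry over. Pictures are saved under pics/ and viewed, and the job is handed in when it is done.

Besides the shell and the picture viewer there is one more tool, called after ">>>" as name(argument=value, ...) on one line, values as JSON. apply_moves: Moves the arm, as the interface text tells. Its arguments: {"type":"object","properties":{"dr":{"type":"array","items":{"type":"array","items":{"type":"number"}}},"linear":{"type":"array","items":{"type":"array","items":{"type":"number"}}},"gripper":{"type":"array","items":{"type":"number"}},"squeeze":{"type":"number"}},"required":["dr","linear","gripper"]}

```bash
ls; mkdir -p pics; cat > h.py <<'E'
from rig import *
import numpy as np, cv2
from scipy.spatial.transform import Rotation as Ro
def f_of(p): return 210/np.tan(np.radians(p["fov_y"])/2)
def cloud(p):
    f=f_of(p); z=p["range_z"]; v,u=np.mgrid[0:420,0:560]
    X=np.stack([(u-p["cx"])/f*z,(v-p["cy"])/f*z,z],-1)
    return (X-np.array(p["t"]))@np.array(p["R"])   # R^T (X-t)
def ray_at_z(p,px,zz):
    f=f_of(p);R=np.array(p["R"]);t=np.array(p["t"])
    d=R.T@np.array([(px[0]-p["cx"])/f,(px[1]-p["cy"])/f,1]);o=-R.T@t
    return o+d*(zz-o[2])/d[2]
def save(p,n): cv2.imwrite("pics/"+n+".png",p["img"][:,:,::-1])
E
python3 - <<'E'
from h import *
s=read_state();print({k:np.round(v,3) for k,v in s.items()})
for n in("scene","top"):
    p=get_image(n);save(p,n+"0");print(n,p["fov_y"],p["cx"],p["cy"],np.round(p["t"]),np.round(p["R"],3).tolist())
    for q in ["pot_rim","cap_wing","stem_top","collar_top","inner_lid","outer_lid","station","loupe","small_pot","coin_stack","basket"]:
        for d in landmark_of(q,p)[:2]: print(q,np.round(d["pixel"],1),round(d["conf"],2))
E
```

```text
pics
{'t': np.float64(0.0), 'joint_pos': array([ 1.142,  0.182,  1.608,  0.   ,  1.354, -0.206]), 'qd': array([ 0.003, -0.001,  0.002, -0.001,  0.002, -0.001]), 'joint_efforts': array([-1.0000e-03, -4.4488e+01, -3.5133e+01, -1.0000e-03,  9.0000e-03,
       -0.0000e+00]), 'position': array([126.782, 560.271, 230.398]), 'eef_rot': array([ 0.703, -0.079,  0.078, -0.702]), 'contact_force': array([ 0.175, -0.069,  0.598]), 'ft_torque': array([-0.054,  0.034,  0.025]), 'opening': np.float64(85.614)}
scene 46.53699159964421 268.37189485236183 196.65017382897955 [-570.  -92. 1621.] [[0.849, 0.529, -0.003], [0.322, -0.521, -0.791], [-0.42, 0.67, -0.612]]
pot_rim [185.4 249.4] 0.87
cap_wing [142.4 242.5] 0.56
stem_top [275.3 164.3] 0.59
collar_top [274.4 173.9] 0.66
inner_lid [270.7 182.9] 0.37
outer_lid [276. 183.] 0.73
station [191.4 272.7] 0.96
loupe [259.3 237.5] 0.6
loupe [296.1 254.7] 0.54
small_pot [294.7 252.6] 0.82
coin_stack [206.3 218.3] 0.52
top 57.730159594104805 280.34526682671213 212.94494205380136 [103. 627. 819.] [[0.002, -1.0, -0.021], [-0.989, 0.001, -0.146], [0.146, 0.021, -0.989]]
pot_rim [419.3 245.8] 0.65
cap_wing [444.9 293.4] 0.64
stem_top [221.  245.5] 0.62
stem_top [408.9 246.4] 0.46
collar_top [221.3 242.5] 0.81
inner_lid [226.6 245.5] 0.45
outer_lid [224.1 247.2] 0.65
loupe [329.3 208.6] 0.51
small_pot [324.1 160.7] 0.61
coin_stack [334.1 211.8] 0.65
coin_stack [327.7 280.3] 0.61
basket [125.3 273.3] 0.75
basket [408.7 242.5] 0.69
```

```bash
python3 - <<'E'
from h import *
p=get_image("top");C=cloud(p);save(p,"top1");z=C[...,2]
g=np.clip(z,0,150)/150*255
a=np.hstack([p["img"][:,:,::-1],cv2.cvtColor(g.astype(np.uint8),cv2.COLOR_GRAY2BGR)])
cv2.imwrite("pics/t1.png",cv2.resize(p["img"][:,:,::-1],(800,600),interpolation=cv2.INTER_CUBIC))
for q,zz in [("pot_rim",72),("cap_wing",86),("stem_top",68),("collar_top",42),("outer_lid",2),("station",0),("loupe",0),("small_pot",0),("coin_stack",0),("basket",0)]:
    for d in landmark_of(q,p)[:2]: print(q,np.round(ray_at_z(p,d["pixel"],zz)),round(d["conf"],2))
np.save("C.npy",C)
E
```

```text
pot_rim [ 552. -194.   72.] 0.75
cap_wing [ 449. -234.   86.] 0.57
stem_top [549. 237.  68.] 0.41
stem_top [551. 225.  68.] 0.4
collar_top [557. 234.  42.] 0.89
collar_top [ 558. -205.   42.] 0.73
outer_lid [552. 235.   2.] 0.77
outer_lid [564. 240.   2.] 0.52
station [ 555. -198.    0.] 0.9
loupe [641. -16.   0.] 0.56
small_pot [550. 238.   0.] 0.63
small_pot [758.   3.   0.] 0.59
coin_stack [471.  -9.   0.] 0.57
basket [489. 469.   0.] 0.82
```

View pics/t1.png

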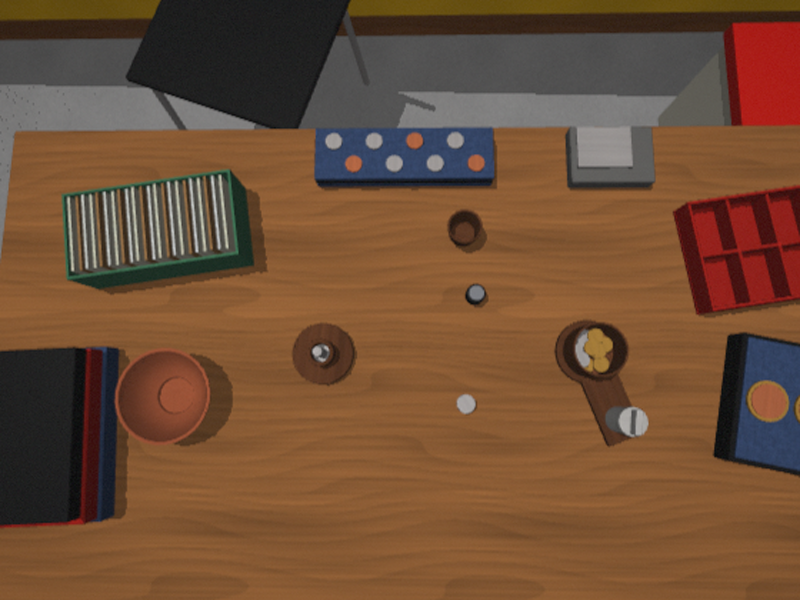

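View pics/scene0.png

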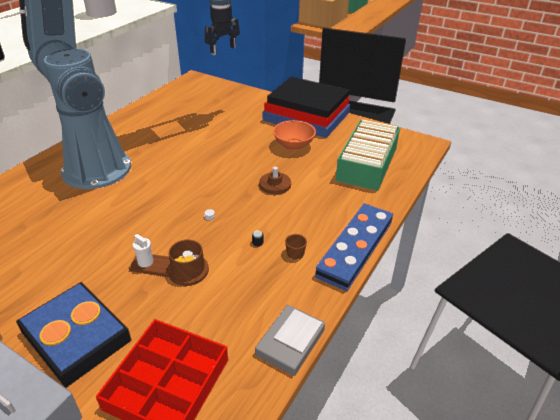

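```bash
cat > m.py <<'E'
from h import *
from scipy.optimize import least_squares
def fitc(P,r=None):
    f=lambda a:np.hypot(P[:,0]-a[0],P[:,1]-a[1])-(r or a[2])
    x0=[*P[:,:2].mean(0),40]
    s=least_squares(f,x0,loss='soft_l1',f_scale=1);return np.round(s.x,1),np.round(np.sqrt(np.mean(s.fun**2)),2)
def near(C,c,rad,z0,z1):
    P=C.reshape(-1,3);return P[(np.hypot(P[:,0]-c[0],P[:,1]-c[1])<rad)&(P[:,2]>z0)&(P[:,2]<z1)]
if __name__=="__main__":
  for n in("top","scene"):
    C=cloud(get_image(n))
    for nm,c,rad,z0,z1 in [("rim",(552,-196),55,66,78),("capdisc",(449,-234),26,72,80),("wing",(449,-234),26,88,104),("lidcollar",(552,236),30,38,48),("skirt",(552,236),60,14,22),("stem",(552,236),20,60,76)]:
        P=near(C,c,rad,z0,z1)
        if len(P)<5: print(n,nm,len(P));continue
        m=P.mean(0);e,v=np.linalg.eigh(np.cov(P[:,:2].T))
        print(n,nm,len(P),np.round(m,1),"circ",fitc(P),"axis deg",round(np.degrees(np.arctan2(v[1,1],v[0,1])),1),np.round(np.sqrt(e),1))
E
python3 m.py
```

```text
top rim 243 [ 555.7 -201.3   71.3] circ (array([ 555.2, -199.8,   40. ]), np.float64(1.15)) axis deg 98.8 [27.3 29.3]
top capdisc 196 [ 448.9 -235.    76.1] circ (array([ 448.5, -242. ,   17.3]), np.float64(4.39)) axis deg 141.4 [10.7 11.4]
top wing 111 [ 447.7 -240.3   94.9] circ (array([ -5576.3, -77581.9,  77576.3]), np.float64(3.37)) axis deg 175.4 [ 3.4 10.3]
top lidcollar 160 [551.7 231.3  41.8] circ (array([551.9, 231.6,  18.4]), np.float64(2.74)) axis deg -146.1 [12.9 13.1]
top skirt 1125 [551.3 231.1  18. ] circ (array([552.2, 232.6,  38.3]), np.float64(8.33)) axis deg 155.4 [27.  27.2]
top stem 43 [552.  231.3  67.3] circ (array([551.8, 231.3,   5.6]), np.float64(1.87)) axis deg 50.3 [4.  4.1]
scene rim 218 [ 555.7 -200.9   70.7] circ (array([ 555.7, -201. ,   40. ]), np.float64(1.68)) axis deg 140.2 [25.8 30.9]
scene capdisc 101 [ 453.3 -244.2   76.6] circ (array([ 450.2, -239.8,   16.7]), np.float64(4.11)) axis deg -147.2 [ 9.3 12.4]
scene wing 67 [ 450.2 -243.2   95. ] circ (array([ 457.5, -186.3,   58.9]), np.float64(3.41)) axis deg 171.4 [ 3.5 11.6]
scene lidcollar 71 [554.4 227.2  41.7] circ (array([551.2, 231.7,  17.9]), np.float64(5.82)) axis deg 170.3 [11.3 12. ]
scene skirt 308 [559.3 222.   18.1] circ (array([550.4, 233.1,  40.1]), np.float64(9.12)) axis deg -145.3 [24.  28.6]
scene stem 22 [553.4 230.1  66. ] circ (array([553.3, 231.6,   6.3]), np.float64(1.97)) axis deg 136.1 [4.1 4.9]
```

```bash
cat >> h.py <<'E'
def plan(pos,yawz,R0=None,p0=None):
    """target TCP pos, tool down, tool z axis (jaw dir) at world yaw (deg). print dr, linear from commanded pose"""
    s=read_state()
    R=Ro.from_quat(s["eef_rot"]) if R0 is None else R0
    p=np.array(s["position"]) if p0 is None else np.array(p0)
    a=np.radians(yawz);z=np.array([np.cos(a),np.sin(a),0]);y=np.array([0,0,-1.]);x=np.cross(y,z)
    T=Ro.from_matrix(np.stack([x,y,z],1))
    return np.round((R.inv()*T).as_rotvec(degrees=True),2),np.round(R.inv().apply(np.array(pos)-p),1)
E
python3 - <<'E'
from h import *
s=read_state();R=Ro.from_quat(s["eef_rot"]).as_matrix();print(np.round(R,3));
z=R[:,2];print(np.degrees(np.arctan2(z[1],z[0])))
for y in(84,-96): print(plan((448.5,-240.8,140),y))
E
```

```text
[[ 0.975  0.     0.221]
 [-0.221  0.     0.975]
 [ 0.    -1.     0.   ]]
77.23659046067797
(array([-0.  , -6.76,  0.  ]), array([ 490.6,   91.3, -710.8]))
(array([ -0.  , 173.24,  -0.  ]), array([ 490.6,   91.3, -710.8]))
```

>>> apply_moves(dr=[[0,-6.76,0],[0,-6.76,0],[0,-6.76,0],[0,-6.76,0],[0,-6.76,0],[0,-6.76,0],[0,-6.76,0],[0,-6.76,0]], linear=[[490,31,-711],[490,31,-711],[490,31,-711],[490,31,-711],[490,31,-711],[490,31,-711],[490,31,-711],[490,31,-711]], gripper=[0.2,0.2,0.2,0.2,0.2,0.2,0.2,0.2])

```text
t: 2.52
position: [250.9, 250.0, 219.4]
eef_rot: [-0.706, 0.036, -0.037, 0.706]
contact_force: [1.4, -0.9, -0.2]
opening: 51.4
```

```bash
python3 - <<'E'
from h import *
print(plan((448.5,-240.8,200),84),read_state()["opening"],read_state()["position"])
E
```

```text
(array([-0.03,  0.06,  0.06]), array([ 247.3,   19.4, -467.7])) 51.445742298157974 [250.88374023 249.95703012 219.4223617 ]
```

>>> apply_moves(dr=[[0,0,0],[0,0,0],[0,0,0],[0,0,0],[0,0,0],[0,0,0],[0,0,0],[0,0,0]], linear=[[247,19,-468],[247,19,-468],[247,19,-468],[247,19,-468],[247,19,-468],[247,19,-468],[247,19,-468],[247,19,-468]], gripper=[0.2,0.2,0.2,0.2,0.2,0.2,0.2,0.2])

```text
t: 3.18
position: [375.0, -60.2, 207.8]
eef_rot: [0.706, -0.037, 0.038, -0.706]
contact_force: [0.9, 0.7, 0.1]
opening: 51.3
```

```bash
python3 - <<'E'
from h import *
print(plan((448.5,-240.8,200),84),read_state()["position"])
E
```

```text
(array([ 0.03, -0.06,  0.09]), array([  92.1,    8. , -171.9])) [375.0020207  -60.17739882 207.76440986]
```

>>> apply_moves(dr=[[0,0,0],[0,0,0],[0,0,0],[0,0,0],[0,0,0],[0,0,0],[0,0,0]], linear=[[92,8,-172],[92,8,-172],[92,8,-172],[92,8,-172],[92,8,-172],[92,8,-172],[92,8,-172]], gripper=[0.2,0.2,0.2,0.2,0.2,0.2,0.2])

```text
t: 3.77
position: [448.0, -239.7, 198.9]
eef_rot: [-0.706, 0.038, -0.038, 0.706]
contact_force: [0.9, 0.6, 0.2]
opening: 51.1
```

```bash
cat >> h.py <<'E'
def wcloud(p,s):
    f=f_of(p);z=p["range_z"];v,u=np.mgrid[0:420,0:560]
    du,dv=u-p["cx"],v-p["cy"];r=np.hypot(du,dv);th=np.minimum(r/f,1.5);k=np.tan(th)/np.maximum(r,1e-6)
    X=np.stack([du*k*z,dv*k*z,z],-1);X[(z==0)]=np.nan
    T=np.array(p["tool_from_camera"]);X=X@T[:3,:3].T+T[:3,3]
    return X@Ro.from_quat(s["eef_rot"]).as_matrix().T+np.array(s["position"])
E
python3 - <<'E'
from m import *
s=read_state();p=get_image("wrist");save(p,"w1");C=np.nan_to_num(wcloud(p,s));print(s["position"],np.round(p["tool_from_camera"],2).tolist(),p["fov_y"])
for nm,c,rad,z0,z1 in [("rim",(555,-200),55,66,78),("capdisc",(449,-241),26,72,80),("wing",(449,-241),26,90,104)]:
        P=near(C,c,rad,z0,z1)
        if len(P)<5: print(nm,len(P));continue
        m=P.mean(0);e,v=np.linalg.eigh(np.cov(P[:,:2].T))
        h=cv2.minAreaRect(P[:,:2].astype(np.float32))
        print(nm,len(P),np.round(m,1),"circ",fitc(P),"axis deg",round(np.degrees(np.arctan2(v[1,1],v[0,1])),1),np.round(np.sqrt(e),1),h)
E
```

```text
[ 448.0391468  -239.66119635  198.8644122 ] [[-0.0, 0.95, 0.32, -80.66], [-0.0, -0.32, 0.95, -142.64], [1.0, 0.0, 0.0, 1.33], [0.0, 0.0, 0.0, 1.0]] 65.70646984690485
rim 719 [ 549.4 -212.9   70.5] circ (array([ 553.8, -198.2,   40.2]), np.float64(1.05)) axis deg 166.2 [20.3 31.1] ((550.7623901367188, -203.86129760742188), (70.25248718261719, 83.49310302734375), 53.54961013793945)
capdisc 1451 [ 445.5 -239.3   75.8] circ (array([ 446. , -239.4,   16.6]), np.float64(4.16)) axis deg 83.6 [10.8 12.5] ((446.29754638671875, -239.49853515625), (43.8774299621582, 41.812191009521484), 83.5413589477539)
wing 531 [ 446.4 -239.4   95.6] circ (array([502.2, 261.9, 504.5]), np.float64(2.73)) axis deg 173.7 [ 2.7 10.7] ((447.3316650390625, -239.5577392578125), (8.947911262512207, 36.154022216796875), 83.8606948852539)
```

View pics/w1.png

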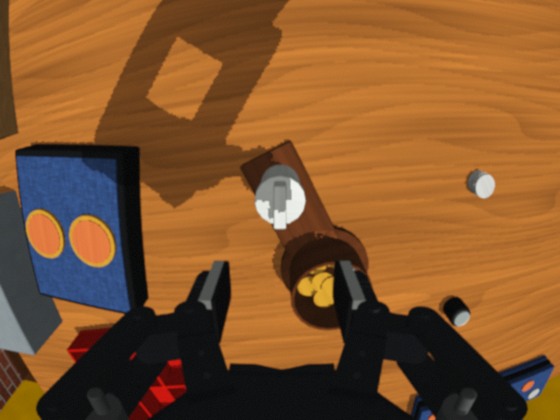

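>>> apply_moves(dr=[[0,0,0],[0,0,0],[0,0,0],[0,0,0],[0,0,0],[0,0,0],[0,0,0],[0,0,0]], linear=[[0,40,0],[0,80,0],[0,100,0],[0,118.5,0],[0,118.5,0],[0,118.5,0],[0,118.5,0],[0,118.5,0]], gripper=[0.2,0.2,0.2,0.2,-1,-1,-1,-1], squeeze=40)

```text
t: 4.48
position: [448.6, -240.8, 82.7]
eef_rot: [0.708, -0.036, 0.037, -0.704]
contact_force: [-1.1, -7.4, -3.7]
opening: 9.0
```

>>> apply_moves(dr=[[0,0,0],[0,0,0],[0,0,0]], linear=[[0,0,0],[0,0,0],[0,0,0]], gripper=[-1,-1,-1])

```text
t: 4.73
position: [448.6, -240.8, 82.7]
eef_rot: [0.708, -0.036, 0.038, -0.704]
contact_force: [-2.1, -9.2, -5.2]
opening: 8.9
```

>>> apply_moves(dr=[[0,6,0],[0,12,0],[0,18,0],[0,24,0],[0,30,0],[0,36,0],[0,42,0],[0,48,0]], linear=[[0,0,-1],[0,0,-1],[0,0,-1],[0,0,-1],[0,0,-1],[0,0,-1],[0,0,-1],[0,0,-1]], gripper=[-1,-1,-1,-1,-1,-1,-1,-1])

```text
t: 5.4
position: [448.2, -242.0, 82.7]
eef_rot: [0.631, -0.321, 0.324, -0.628]
contact_force: [-3.9, -9.6, -4.1]
opening: 8.6
```

```bash
cat >> h.py <<'E'
def st():
    s=read_state();z=Ro.from_quat(s["eef_rot"]).as_matrix()
    print("pos",np.round(s["position"],1),"jaw yaw",round(np.degrees(np.arctan2(z[1,2],z[0,2])),1),"F",np.round(s["contact_force"],1),"M",np.round(s["ft_torque"],2),"open",round(s["opening"],1),"down",np.round(z[:,1],3),"t",s["t"],"q",np.round(s["joint_pos"],2))
E
python3 -c "
from h import *
st()"
```

```text
pos [ 448.2 -242.    82.7] jaw yaw 35.7 F [-3.9 -9.6 -4.1] M [-1.44  0.61  0.11] open 8.6 down [ 0.001 -0.006 -1.   ] t 5.4 q [-0.73  0.23  1.89 -0.    1.02 -1.35]
```

>>> apply_moves(dr=[[0,5,0],[0,10,0],[0,14,0],[0,17,0],[0,17,0],[0,17,0]], linear=[[0,0,0],[0,0,0],[0,0,0],[0,0,0],[0,0,0],[0,0,0]], gripper=[-1,-1,-1,-1,-1,-1])

```text
t: 5.9
position: [447.9, -242.3, 82.8]
eef_rot: [0.578, -0.408, 0.411, -0.574]
contact_force: [-5.8, -10.8, -5.0]
opening: 8.8
```

```bash
python3 -c "
from h import *
st()"
```

```text
pos [ 447.9 -242.3   82.8] jaw yaw 19.2 F [ -5.8 -10.8  -5. ] M [-1.66  0.85  1.15] open 8.8 down [ 0.    -0.007 -1.   ] t 5.9 q [-0.73  0.23  1.89 -0.01  1.02 -1.06]
```

>>> apply_moves(dr=[[0,0,0],[0,0,0],[0,0,0],[0,0,0],[0,0,0],[0,0,0],[0,0,0]], linear=[[0,0,0],[0,0,0],[0,0,0],[0,-30,0],[0,-60,0],[0,-100,0],[0,-120,0]], gripper=[0.2,0.2,0.2,0.2,0.2,0.2,0.2])

```text
t: 6.48
position: [449.8, -240.3, 206.1]
eef_rot: [0.576, -0.408, 0.413, -0.576]
contact_force: [1.0, -0.9, 0.2]
opening: 51.1
```

```bash
cat > lookw.py <<'E'
from m import *
import sys
s=read_state();p=get_image("wrist");save(p,sys.argv[1]);C=np.nan_to_num(wcloud(p,s));st()
for nm,c,rad,z0,z1 in [("rim",(554,-199),55,66,78),("capdisc",(447,-240),26,72,80),("wing",(447,-240),26,90,104)]:
        P=near(C,c,rad,z0,z1)
        if len(P)<5: print(nm,len(P));continue
        e,v=np.linalg.eigh(np.cov(P[:,:2].T))
        print(nm,len(P),"circ",fitc(P),"axis deg",round(np.degrees(np.arctan2(v[1,1],v[0,1])),1),np.round(np.sqrt(e),1),cv2.minAreaRect(P[:,:2].astype(np.float32)))
E
python3 lookw.py w2; python3 - <<'E'
from m import *
C=cloud(get_image("top"))
P=near(C,(449,-240),26,88,104);e,v=np.linalg.eigh(np.cov(P[:,:2].T));print(P.mean(0),np.degrees(np.arctan2(v[1,1],v[0,1])))
E
```

```text
pos [ 451.3 -241.5  209.3] jaw yaw 19.0 F [ 1.9 -1.2  3.3] M [ 0.04 -0.05  0.01] open 51.3 down [ 0.009 -0.008 -1.   ] t 6.5333 q [-0.72  0.05  1.8   0.    1.28 -1.06]
rim 1261 circ (array([ 554.1, -198.3,   39.8]), np.float64(1.13)) axis deg 168.3 [26.8 29.6] ((554.62890625, -198.49740600585938), (83.71473693847656, 82.79204559326172), 3.8328213691711426)
capdisc 1345 circ (array([ 447. , -238.1,   16.8]), np.float64(4.05)) axis deg -156.5 [10.8 12.6] ((447.4296875, -238.52761840820312), (43.417354583740234, 42.47265625), 25.636018753051758)
wing 524 circ (array([-101.2, -495.5,  606. ]), np.float64(2.87)) axis deg 115.1 [ 2.9 10.6] ((447.6317443847656, -239.10702514648438), (9.979766845703125, 35.81027603149414), 24.964696884155273)
[ 448.13287839 -240.12246923   95.24432977] 115.3680119849444
```

View pics/w2.png

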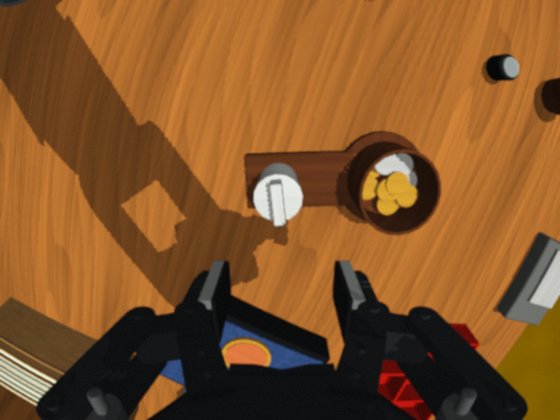

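```bash
python3 - <<'E'
from h import *
st();print(plan((552,231.5,190),19))
E
```

```text
pos [ 450.8 -241.2  206.6] jaw yaw 19.0 F [0.1 0.3 0.3] M [-0.09  0.01  0.03] open 51.1 down [ 0.008 -0.007 -1.   ] t 6.5833 q [-0.72  0.05  1.8   0.    1.28 -1.06]
(array([-0.32,  0.03,  0.52]), array([-414. ,   14.3,  249.7]))
```

>>> apply_moves(dr=[[-0.3,0,0.5],[-0.3,0,0.5],[-0.3,0,0.5],[-0.3,0,0.5],[-0.3,0,0.5],[-0.3,0,0.5],[-0.3,0,0.5],[-0.3,0,0.5]], linear=[[-414,10,250],[-414,10,250],[-414,10,250],[-414,10,250],[-414,10,250],[-414,10,250],[-414,10,250],[-414,10,250]], gripper=[0.2,0.2,0.2,0.2,0.2,0.2,0.2,0.2])

```text
t: 7.25
position: [517.6, 88.9, 193.5]
eef_rot: [-0.575, 0.414, -0.407, 0.576]
contact_force: [1.4, -0.6, 0.9]
opening: 51.4
```

```bash
python3 - <<'E'
from h import *
st();print(plan((552,231.5,190),19))
E
```

```text
pos [517.6  88.9 193.5] jaw yaw 19.0 F [ 1.4 -0.6  0.9] M [ 0.01 -0.08  0.01] open 51.4 down [-0.008  0.007 -1.   ] t 7.25 q [-0.06  0.11  1.76  0.01  1.27 -0.39]
(array([ 0.31,  0.01, -0.52]), array([-123.6,    4.2,   79. ]))
```

>>> apply_moves(dr=[[0.3,0,-0.5],[0.3,0,-0.5],[0.3,0,-0.5],[0.3,0,-0.5],[0.3,0,-0.5],[0.3,0,-0.5]], linear=[[-41,1,26],[-82,3,52],[-123.5,4,79],[-123.5,4,79],[-123.5,4,79],[-123.5,4,79]], gripper=[0.2,0.2,0.2,0.2,0.2,0.2])

```text
t: 7.75
position: [551.6, 230.3, 189.5]
eef_rot: [0.577, -0.41, 0.409, -0.576]
contact_force: [-1.2, 0.1, 0.2]
opening: 51.0
```

```bash
cat > lookl.py <<'E'
from m import *
import sys
s=read_state();p=get_image("wrist");save(p,sys.argv[1]);C=np.nan_to_num(wcloud(p,s));st()
for nm,c,rad,z0,z1 in [("stem",(552,231),20,60,76),("collar",(552,231),30,38,48),("plate",(552,231),58,14,22)]:
        P=near(C,c,rad,z0,z1)
        if len(P)<5: print(nm,len(P));continue
        print(nm,len(P),P.mean(0).round(1),cv2.minEnclosingCircle(P[:,:2].astype(np.float32)))
E
python3 lookl.py w3
```

```text
pos [551.7 229.1 189.7] jaw yaw 19.1 F [-0.6  0.4 -0.1] M [-0.04 -0.04 -0.03] open 51.1 down [-0.002 -0.001 -1.   ] t 7.8 q [ 0.2   0.27  1.59 -0.    1.29 -0.14]
stem 285 [551.3 235.4  67.2] ((551.6832275390625, 234.7168426513672), 7.850832462310791)
collar 931 [551.1 236.   41.6] ((551.5484008789062, 234.874755859375), 21.817184448242188)
plate 5692 [550.3 237.6  17.9] ((551.3553466796875, 234.25070190429688), 50.098175048828125)
```

View pics/w3.png

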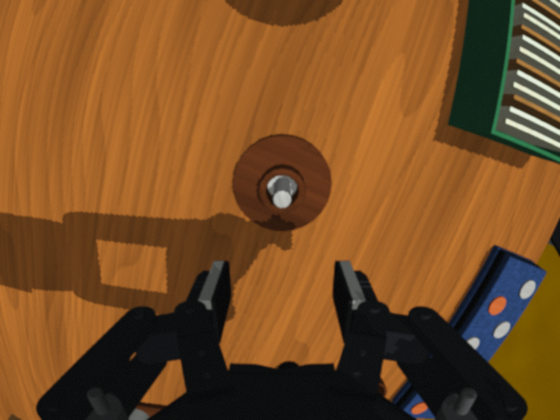

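```bash
python3 -c "
from h import *
st()"; python3 lookl.py w4;
```

```text
pos [551.7 229.1 189.7] jaw yaw 19.1 F [-0.6  0.4 -0.1] M [-0.04 -0.04 -0.03] open 51.1 down [-0.002 -0.001 -1.   ] t 7.8 q [ 0.2   0.27  1.59 -0.    1.29 -0.14]
pos [551.9 228.3 189.9] jaw yaw 19.0 F [-0.  -0.2 -0.5] M [-0.05  0.02  0.01] open 51.2 down [-0.001 -0.001 -1.   ] t 7.85 q [ 0.19  0.27  1.59 -0.    1.29 -0.14]
stem 284 [551.4 235.5  67.3] ((551.6307983398438, 234.75106811523438), 7.896383285522461)
collar 935 [551.3 235.7  41.7] ((551.4584350585938, 234.93785095214844), 21.830461502075195)
plate 5700 [550.4 237.6  17.9] ((551.3859252929688, 234.72848510742188), 49.97043991088867)
```

>>> apply_moves(dr=[[0,0,0],[0,0,0],[0,0,0]], linear=[[0,0,0],[0,0,0],[0,0,0]], gripper=[0.2,0.2,0.2])

```text
t: 8.1
position: [552.6, 227.9, 190.8]
eef_rot: [-0.575, 0.411, -0.411, 0.575]
contact_force: [0.0, 0.4, -0.4]
opening: 51.1
```

```bash
python3 lookl.py w5;
```

```text
pos [552.7 228.  190.8] jaw yaw 18.9 F [-0.2 -0.3 -0.4] M [0.01 0.   0.01] open 51.4 down [ 0.  0. -1.] t 8.15 q [ 0.19  0.27  1.59 -0.    1.29 -0.14]
stem 284 [551.3 235.5  67.2] ((551.6693725585938, 234.7468719482422), 7.977972507476807)
collar 920 [551.3 235.4  41.6] ((551.4889526367188, 234.81187438964844), 21.85112190246582)
plate 5671 [550.4 237.5  17.9] ((551.6570434570312, 234.32769775390625), 50.22455978393555)
```

>>> apply_moves(dr=[[0,0,0],[0,0,0],[0,0,0],[0,0,0],[0,0,0],[0,0,0],[0,0,0],[0,0,0]], linear=[[-4.5,40,0.5],[-4.5,80,0.5],[-4.5,110,0.5],[-4.5,130,0.5],[-4.5,144,0.5],[-4.5,144,0.5],[-4.5,144,0.5],[-4.5,144,0.5]], gripper=[0.2,0.2,0.2,0.2,0.2,0.2,0.2,0.2])

```text
t: 8.82
position: [552.5, 233.3, 48.0]
eef_rot: [-0.575, 0.41, -0.411, 0.576]
contact_force: [1.0, -0.1, 0.3]
opening: 51.6
```

```bash
python3 - <<'E'
from h import *
st();p=get_image("wrist");save(p,"w6")
E
```

```text
pos [552.5 233.3  48. ] jaw yaw 19.0 F [ 1.  -0.1  0.3] M [ 0.    0.01 -0.04] open 51.6 down [ 0.002  0.    -1.   ] t 8.8167 q [ 0.2   0.45  1.66  0.    1.02 -0.13]
```

View pics/w6.png

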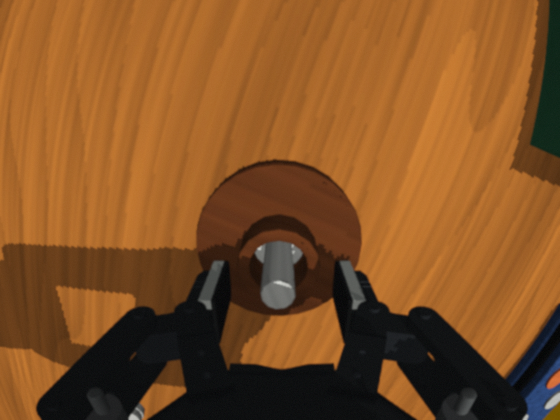

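>>> apply_moves(dr=[[0,0,0],[0,0,0],[0,0,0],[0,0,0],[0,0,0],[0,0,0],[0,0,0],[0,0,0]], linear=[[0,0,0],[0,0,0],[0,0,0],[0,0,0],[0,0,0],[0,0,0],[0,0,0],[0,0,0]], gripper=[-1,-1,-1,-1,-1,-1,-1,-1], squeeze=70)

```text
t: 9.53
position: [551.8, 233.4, 47.5]
eef_rot: [-0.576, 0.41, -0.411, 0.576]
contact_force: [-3.0, -0.8, 6.0]
opening: 13.2
```

>>> apply_moves(dr=[[0,0,0],[0,0,0],[0,0,0],[0,0,0],[0,0,0],[0,0,0],[0,0,0]], linear=[[0,-10,0],[0,-30,0],[0,-55,0],[0,-80,0],[0,-100,0],[0,-100,0],[0,-100,0]], gripper=[-1,-1,-1,-1,-1,-1,-1])

```text
t: 10.12
position: [552.2, 233.6, 147.8]
eef_rot: [-0.575, 0.41, -0.411, 0.576]
contact_force: [-1.0, -0.2, -2.8]
opening: 13.4
```

```bash
python3 - <<'E'
from m import *
st();s=read_state();p=get_image("wrist");save(p,"w7");st()
p=get_image("top");C=cloud(p);save(p,"t7")
x,y,z=s["position"]
for nm,rad,a,b in [("collar",30,88-48+z-46-6+46,0)]: pass
for nm,rad,z0,z1 in [("collar",30,36,50),("plate",60,8,24)]:
    P=near(C,(551,232),rad,z-48+z0,z-48+z1);P=P[:]
    print(nm,len(P),P.mean(0).round(1),cv2.minEnclosingCircle(P[:,:2].astype(np.float32)))
    if nm=="plate":
        A=np.c_[P[:,:2]-P[:,:2].mean(0),np.ones(len(P))];k=np.linalg.lstsq(A,P[:,2],rcond=None)[0];print("slope deg",np.degrees(k[:2]),k[2])
E
```

```text
pos [552.2 233.6 147.8] jaw yaw 19.0 F [-1.  -0.2 -2.8] M [ 0.05  0.03 -0.03] open 13.4 down [ 0.003  0.001 -1.   ] t 10.1167 q [ 0.2   0.32  1.62  0.    1.2  -0.13]
pos [551.1 233.3 146.1] jaw yaw 19.0 F [-0.7  0.3 -3.2] M [0.03 0.05 0.01] open 13.2 down [-0.001 -0.    -1.   ] t 10.1667 q [ 0.2   0.32  1.62  0.    1.2  -0.13]
collar 49 [550.8 214.2 140.4] ((550.8172607421875, 216.93710327148438), 15.079276084899902)
plate 617 [551.9 202.9 116.7] ((551.6350708007812, 218.81155395507812), 47.839332580566406)
slope deg [-0.44393985  1.8217002 ] 116.6655681946816
```

View pics/w7.png

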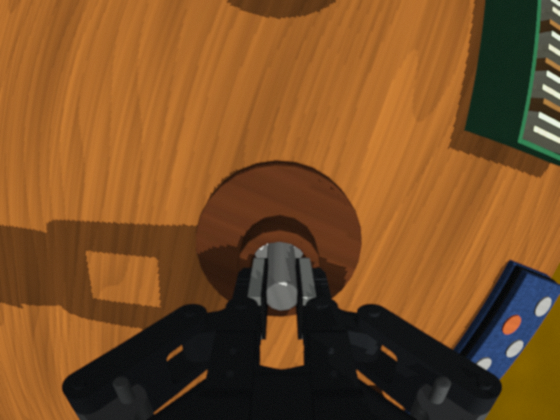

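```bash
python3 - <<'E'
from h import *
st();print(plan((554.8,-199,170),19))
E
```

```text
pos [550.4 233.1 145.1] jaw yaw 19.0 F [ 0.1  0.9 -2.7] M [-0.   -0.   -0.05] open 13.2 down [-0.002 -0.001 -1.   ] t 10.2167 q [ 0.2   0.32  1.62  0.    1.2  -0.13]
(array([ 0.14, -0.01, -0.02]), array([ 410. ,  -24.7, -136.5]))
```

Moderate speed, with a ramp.

>>> apply_moves(dr=[[0,0,0],[0,0,0],[0,0,0],[0,0,0],[0,0,0],[0,0,0],[0,0,0],[0,0,0]], linear=[[10,-10,-3],[30,-25,-10],[57,-25,-19],[86,-25,-28.5],[115,-25,-38],[144,-25,-48],[173,-25,-57.5],[201,-25,-67]], gripper=[-1,-1,-1,-1,-1,-1,-1,-1])

```text
t: 10.88
position: [552.5, 19.4, 170.9]
eef_rot: [0.576, -0.411, 0.41, -0.575]
contact_force: [0.1, -0.3, -1.5]
opening: 13.7
```

>>> apply_moves(dr=[[0,0,0],[0,0,0],[0,0,0],[0,0,0],[0,0,0],[0,0,0],[0,0,0],[0,0,0]], linear=[[30,0,-10],[60,0,-20],[90,0,-30],[120,0,-40],[150,0,-50],[175,0,-58],[190,0,-63],[200,0,-66]], gripper=[-1,-1,-1,-1,-1,-1,-1,-1])

```text
t: 11.55
position: [555.4, -191.2, 170.9]
eef_rot: [0.575, -0.412, 0.411, -0.575]
contact_force: [0.3, 0.2, -2.5]
opening: 13.4
```

```bash
python3 - <<'E'
from h import *
st();print(plan((554.8,-199,170),19))
E
```

```text
pos [ 555.4 -191.2  170.9] jaw yaw 18.9 F [ 0.3  0.2 -2.5] M [-0.01 -0.01  0.01] open 13.4 down [-0.002  0.001 -1.   ] t 11.55 q [-0.53  0.27  1.63 -0.    1.25 -0.86]
(array([ 0.07, -0.13, -0.06]), array([ 7.2,  0.9, -3.1]))
```

>>> apply_moves(dr=[[0,0,0],[0,0,0],[0,0,0],[0,0,0]], linear=[[8,0,-3],[8,0,-3],[8,0,-3],[8,0,-3]], gripper=[-1,-1,-1,-1])

```text
t: 11.88
position: [556.0, -196.3, 171.5]
eef_rot: [-0.576, 0.411, -0.41, 0.576]
contact_force: [0.4, 0.9, -2.4]
opening: 13.8
```

```bash
python3 - <<'E'
from m import *
st();s=read_state();p=get_image("wrist");save(p,"w8");C=np.nan_to_num(wcloud(p,s));st()
q=get_image("top");save(q,"t8");r=get_image("scene");save(r,"s8")
x,y,z=s["position"]
P=near(C,(x,y),60,z-48+10,z-48+26);print(len(P),cv2.minEnclosingCircle(P[:,:2].astype(np.float32)),P[:,2].mean())
Q=P[np.hypot(P[:,0]-x,P[:,1]-y)<45]
A=np.c_[Q[:,:2]-Q[:,:2].mean(0),np.ones(len(Q))];print("slope",np.degrees(np.linalg.lstsq(A,Q[:,2],rcond=None)[0][:2]))
P=near(C,(554,-199),55,66,78);print("rim",len(P),P.mean(0),fitc(P,40.25) if len(P)>5 else 0)
for n,c in (("top",q),("scene",r)):
    D=cloud(c);P=near(D,(x,y),56,z-48+8,z-48+24);print(n,len(P),P.mean(0).round(1),cv2.minEnclosingCircle(P[:,:2].astype(np.float32)))
    A=np.c_[P[:,:2]-P[:,:2].mean(0),np.ones(len(P))];print("slope",np.degrees(np.linalg.lstsq(A,P[:,2],rcond=None)[0][:2]))
a=np.hstack([cv2.resize(r["img"][150:350,80:280],(400,400)),cv2.resize(q["img"][180:320,340:480],(400,400))])[:,:,::-1]
cv2.imwrite("pics/c8.png",a)
E
```

```text
pos [ 556.  -196.3  171.5] jaw yaw 19.1 F [ 0.4  0.9 -2.4] M [ 0.    0.   -0.01] open 13.8 down [-0.     0.001 -1.   ] t 11.8833 q [-0.54  0.27  1.62  0.    1.25 -0.87]
pos [ 556.1 -196.3  171.5] jaw yaw 19.1 F [-0.2  0.6 -2.1] M [-0.06 -0.01 -0.03] open 13.4 down [-0.     0.001 -1.   ] t 11.9333 q [-0.54  0.27  1.62  0.    1.25 -0.87]
13197 ((554.6891479492188, -194.6868438720703), 49.95772933959961) 142.02320387076438
slope [-0.81341987  0.12621397]
rim 0 [nan nan nan] 0
top 1187 [ 549.5 -180.8  142. ] ((554.8397216796875, -196.13189697265625), 50.05279541015625)
slope [-0.53052542 -1.16373204]
scene 760 [ 565.  -208.3  141.8] ((555.53759765625, -197.78753662109375), 50.94720458984375)
slope [-2.35868144  1.85336692]<stdin>:8: RuntimeWarning: Mean of empty slice.
  ret = um.true_divide(
```

View pics/w8.png

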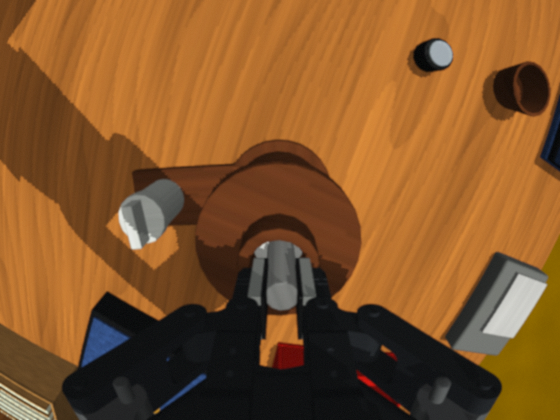

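View pics/c8.png

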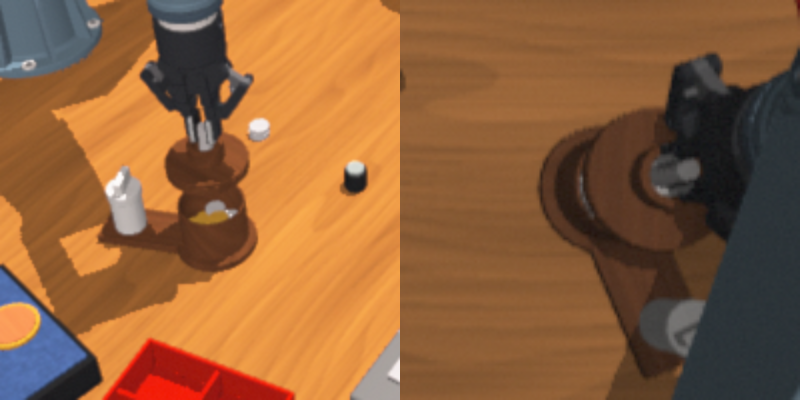

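>>> apply_moves(dr=[[0,0,0],[0,0,0],[0,0,0],[0,0,0],[0,0,0],[0,0,0],[0,0,0],[0,0,0]], linear=[[3.1,10,-1.5],[3.1,22,-1.5],[3.1,34,-1.5],[3.1,42,-1.5],[3.1,47,-1.5],[3.1,48,-1.5],[3.1,48,-1.5],[3.1,48,-1.5]], gripper=[-1,-1,-1,-1,-1,-1,-1,-1])

```text
t: 12.7
position: [555.9, -201.3, 123.9]
eef_rot: [-0.576, 0.41, -0.411, 0.576]
contact_force: [0.4, 0.5, -1.8]
opening: 13.4
```

```bash
python3 - <<'E'
from m import *
st();q=get_image("top");r=get_image("scene");x,y,z=read_state()["position"]
for n,c in (("top",q),("scene",r)):
    D=cloud(c);P=near(D,(x,y),56,z-48+8,z-48+24);print(n,len(P),cv2.minEnclosingCircle(P[:,:2].astype(np.float32)))
a=np.hstack([cv2.resize(r["img"][190:310,120:240],(400,400),interpolation=3),cv2.resize(q["img"][180:300,360:480],(400,400),interpolation=3)])[:,:,::-1]
cv2.imwrite("pics/c9.png",a)
E
```

```text
pos [ 555.9 -201.3  123.9] jaw yaw 19.0 F [ 0.4  0.5 -1.8] M [ 0.   -0.03  0.03] open 13.4 down [ 0. -0. -1.] t 12.7 q [-0.55  0.33  1.65  0.    1.16 -0.88]
top 1039 ((554.2776489257812, -201.02418518066406), 50.141387939453125)
scene 730 ((554.71484375, -203.01425170898438), 51.28351593017578)
```

View pics/c9.png

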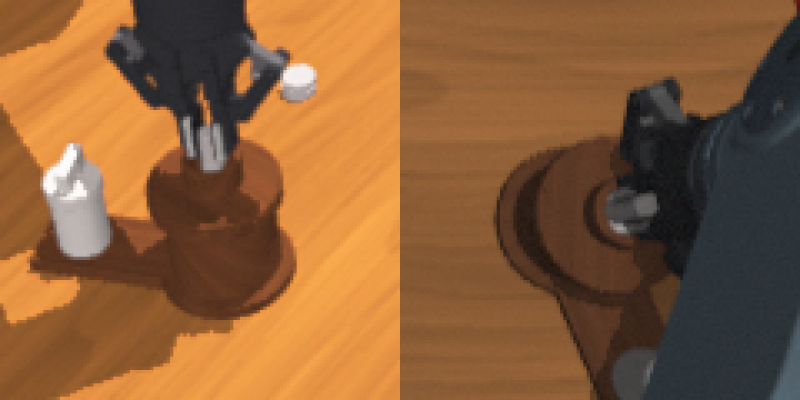

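>>> apply_moves(dr=[[0,0,0],[0,0,0],[0,0,0],[0,0,0],[0,0,0],[0,0,0],[0,0,0],[0,0,0]], linear=[[-1.2,0,0.8],[-1.2,1,0.8],[-1.2,3,0.8],[-1.2,5,0.8],[-1.2,7,0.8],[-1.2,9,0.8],[-1.2,10,0.8],[-1.2,10,0.8]], gripper=[-1,-1,-1,-1,-1,-1,-1,-1])

```text
t: 13.47
position: [555.7, -199.6, 113.2]
eef_rot: [0.576, -0.411, 0.41, -0.576]
contact_force: [-0.4, -0.0, -2.7]
opening: 13.6
```

>>> apply_moves(dr=[[0,0,0],[0,0,0],[0,0,0],[0,0,0]], linear=[[0,0.7,0],[0,1.4,0],[0,2,0],[0,2,0]], gripper=[-1,-1,-1,-1])

```text
t: 13.8
position: [556.1, -199.8, 111.8]
eef_rot: [0.576, -0.411, 0.411, -0.576]
contact_force: [-0.4, -0.0, -1.2]
opening: 13.5
```

>>> apply_moves(dr=[[0,0,0],[0,0,0],[0,0,0],[0,0,0]], linear=[[0,0.5,0],[0,1,0],[0,1.2,0],[0,1.2,0]], gripper=[-1,-1,-1,-1])

```text
t: 14.13
position: [556.1, -200.0, 111.6]
eef_rot: [0.576, -0.41, 0.411, -0.576]
contact_force: [-3.4, 0.4, 6.0]
opening: 13.4
```

```bash
python3 - <<'E'
from m import *
st()
E
```

```text
pos [ 556.1 -200.   111.6] jaw yaw 19.0 F [-3.4  0.4  6. ] M [0.18 0.56 0.02] open 13.4 down [ 0.    -0.001 -1.   ] t 14.1333 q [-0.55  0.35  1.66 -0.    1.13 -0.88]
```

>>> apply_moves(dr=[[0,0,0],[0,0,0],[0,0,0],[0,0,0],[0,0,0],[0,0,0],[0,0,0],[0,0,0]], linear=[[0,-1,0],[0,-1,0],[0,-1,0],[0,-1,0],[0,-20,0],[0,-60,0],[0,-90,0],[0,-90,0]], gripper=[0.6,0.6,0.6,0.6,0.6,0.6,0.6,0.6])

```text
t: 14.8
position: [559.6, -201.6, 207.9]
eef_rot: [-0.575, 0.406, -0.415, 0.576]
contact_force: [0.8, -0.2, 1.6]
opening: 68.1
```

>>> apply_moves(dr=[[0,0,0],[0,0,0]], linear=[[0,0,0],[0,0,0]], gripper=[0.6,0.6])

```text
t: 14.97
position: [555.7, -199.5, 199.9]
eef_rot: [-0.576, 0.411, -0.41, 0.576]
contact_force: [0.1, 0.2, -0.8]
opening: 68.4
```

```bash
cat > chk.py <<'E'
from m import *
import sys
s=read_state();p=get_image("wrist");save(p,sys.argv[1]);W=np.nan_to_num(wcloud(p,s));st()
q=get_image("top");r=get_image("scene")
for n,D in (("wrist",W),("top",cloud(q)),("scene",cloud(r))):
  for nm,rad,z0,z1 in (("stem",20,124,140),("collar",26,102,110),("plate",54,76,88)):
    P=near(D,(555,-199.5),rad,z0,z1)
    if len(P)<10: print(n,nm,len(P));continue
    A=np.c_[P[:,:2]-P[:,:2].mean(0),np.ones(len(P))];print(n,nm,len(P),"z",P[:,2].mean().round(1),np.round(cv2.minEnclosingCircle(P[:,:2].astype(np.float32))[0],1),"slope",np.degrees(np.linalg.lstsq(A,P[:,2],rcond=None)[0][:2]).round(2))
a=np.hstack([cv2.resize(r["img"][190:310,120:240],(400,400),interpolation=3),cv2.resize(q["img"][180:300,360:480],(400,400),interpolation=3)])[:,:,::-1]
cv2.imwrite("pics/c_"+sys.argv[1]+".png",a)
E
python3 chk.py w10
```

```text
pos [ 555.3 -199.2  199. ] jaw yaw 19.0 F [-0.   1.5 -0.4] M [ 0.03 -0.01 -0.01] open 68.6 down [-0.002  0.001 -1.   ] t 15.0167 q [-0.55  0.24  1.6  -0.    1.3  -0.88]
wrist stem 428 z 131.2 [ 556.4 -198.5] slope [ 2.25 -9.94]
wrist collar 1244 z 105.6 [ 554.5 -198.1] slope [ 0.18 -0.38]
wrist plate 8020 z 81.8 [ 554.6 -198.4] slope [-0.02  0.07]
top stem 55 z 131.3 [ 556.2 -200.3] slope [ 9.35 -5.34]
top collar 193 z 105.9 [ 555.2 -200.1] slope [0.47 0.36]
top plate 1364 z 82.1 [ 554.8 -200.1] slope [ 0.09 -0.28]
scene stem 37 z 130.6 [ 557.8 -200.9] slope [-8.59  8.65]
scene collar 120 z 105.8 [ 556.  -200.3] slope [-1.27  2.12]
scene plate 690 z 82.5 [ 556.5 -199.4] slope [-0.58  0.48]
```

View pics/w10.png

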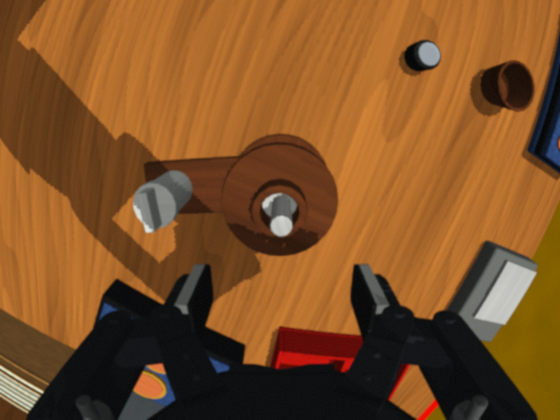

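View pics/c_w10.png

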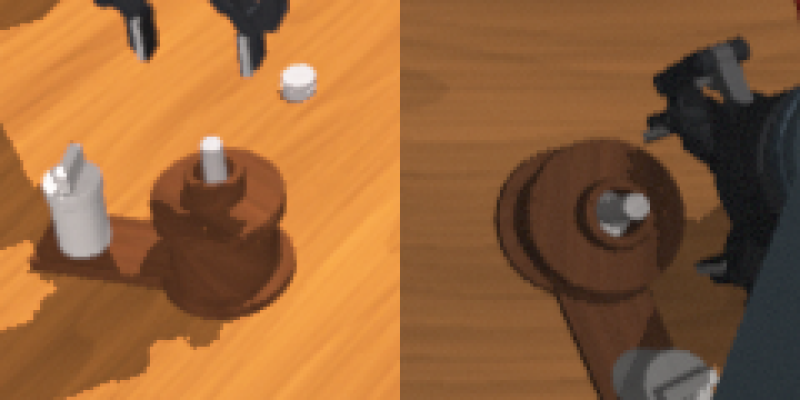

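>>> apply_moves(dr=[[0,0,0],[0,0,0],[0,0,0],[0,0,0],[0,0,0]], linear=[[0,30,0],[0,60,0],[0,75,0],[0,75,0],[0,75,0]], gripper=[0.6,0.6,0.6,0.6,0.6])

```text
t: 15.53
position: [554.9, -199.0, 123.8]
eef_rot: [0.576, -0.412, 0.409, -0.576]
contact_force: [0.5, -0.3, 0.2]
opening: 68.3
```

```bash
python3 - <<'E'
from m import *
st();print(plan((554.9,-199.6,83.5),19))
s=read_state();p=get_image("wrist");save(p,"w11");W=np.nan_to_num(wcloud(p,s))
P=near(W,(555,-199.5),26,102,110);print(len(P),cv2.minEnclosingCircle(P[:,:2].astype(np.float32)))
E
```

```text
pos [ 554.9 -199.   123.8] jaw yaw 19.0 F [ 0.5 -0.3  0.2] M [-0.04  0.01 -0.06] open 68.3 down [-0.003  0.002 -1.   ] t 15.5333 q [-0.55  0.33  1.65  0.    1.16 -0.88]
(array([ 0.14, -0.01, -0.17]), array([ 0.6, 40.3, -0.1]))
2246 ((554.6959838867188, -197.9972381591797), 22.123884201049805)
```

View pics/w11.png

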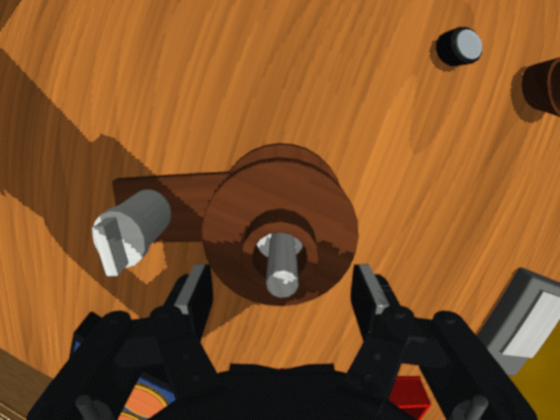

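>>> apply_moves(dr=[[0,0,0],[0,0,0],[0,0,0],[0,0,0],[0,0,0],[0,0,0],[0,0,0]], linear=[[0,12,0],[0,24,0],[0,32,0],[0,38,0],[0,39,0],[0,39,0],[0,39,0]], gripper=[0.6,0.6,0.6,0.6,0.6,0.6,0.6])

```text
t: 16.17
position: [556.2, -199.8, 86.6]
eef_rot: [-0.576, 0.411, -0.411, 0.576]
contact_force: [-1.1, -0.4, 0.4]
opening: 68.4
```

```bash
python3 - <<'E'
from m import *
st();print(plan((554.9,-199.6,83.5),19))
p=get_image("wrist");save(p,"w12")
E
```

```text
pos [ 556.2 -199.8   86.6] jaw yaw 19.0 F [-1.1 -0.4  0.4] M [ 0.02 -0.   -0.06] open 68.4 down [ 0. -0. -1.] t 16.1667 q [-0.55  0.38  1.67 -0.    1.09 -0.88]
(array([-0.01, -0.  ,  0.01]), array([-0.6,  3.1, -1.2]))
```

View pics/w12.png

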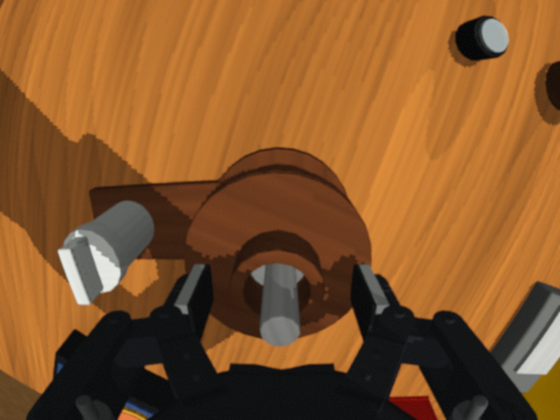

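>>> apply_moves(dr=[[0,0,0],[0,0,0],[0,0,0],[0,0,0],[0,0,0],[0,0,0],[0,0,0],[0,0,0]], linear=[[0,1,-0.5],[0,2.5,-1],[0,2.5,-1],[0,2.5,-1],[0,2.5,-1],[0,2.5,-1],[0,2.5,-1],[0,2.5,-1]], gripper=[0.6,0.6,0.6,-0.2,-0.2,-0.2,-0.2,-0.2], squeeze=50)

```text
t: 16.88
position: [555.4, -200.2, 84.4]
eef_rot: [-0.576, 0.41, -0.411, 0.576]
contact_force: [-0.0, -0.0, 3.3]
opening: 42.1
```

```bash
python3 - <<'E'
from m import *
st()
E
```

```text
pos [ 555.4 -200.2   84.4] jaw yaw 19.0 F [-0.  -0.   3.3] M [ 0.01  0.04 -0.03] open 42.1 down [ 0.001 -0.    -1.   ] t 16.8833 q [-0.55  0.38  1.68  0.    1.08 -0.88]
```

>>> apply_moves(dr=[[0,0,0],[0,0,0],[0,0,0],[0,0,0],[0,0,0],[0,0,0],[0,0,0],[0,0,0]], linear=[[0,0,0],[0,-1,0],[0,-3,0],[0,-6,0],[0,-10,0],[0,-15,0],[0,-20,0],[0,-20,0]], gripper=[-1,-1,-1,-1,-1,-1,-1,-1])

```text
t: 17.55
position: [555.9, -200.4, 105.5]
eef_rot: [-0.576, 0.41, -0.411, 0.576]
contact_force: [-0.5, -0.4, -1.5]
opening: 41.5
```

```bash
python3 - <<'E'
from m import *
st();q=get_image("top");r=get_image("scene");save(q,"t13")
a=np.hstack([cv2.resize(r["img"][190:310,120:240],(400,400),interpolation=3),cv2.resize(q["img"][180:300,360:480],(400,400),interpolation=3)])[:,:,::-1]
cv2.imwrite("pics/c13.png",a)
E
```

```text
pos [ 555.9 -200.4  105.5] jaw yaw 19.0 F [-0.5 -0.4 -1.5] M [-0.01 -0.01 -0.01] open 41.5 down [ 0.002 -0.001 -1.   ] t 17.55 q [-0.55  0.35  1.67 -0.    1.12 -0.88]
```

View pics/c13.png

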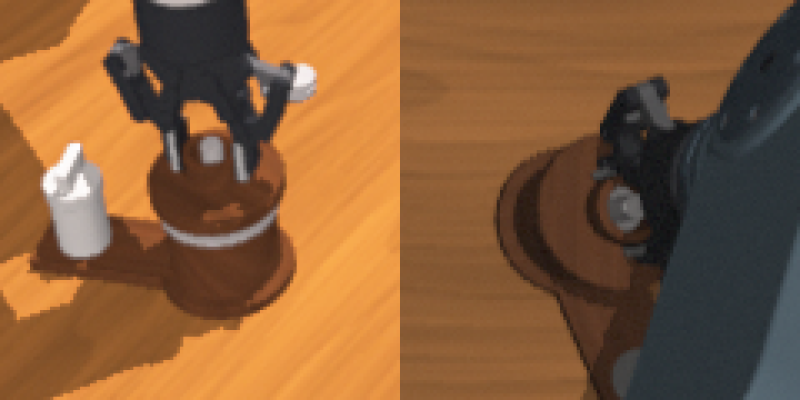

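Outer lid rises level alone; inner flange (bright ring) stays on the pot. Continue up.

>>> apply_moves(dr=[[0,0,0],[0,0,0],[0,0,0],[0,0,0],[0,0,0],[0,0,0],[0,0,0],[0,0,0]], linear=[[0,-5,0],[0,-12,0],[0,-20,0],[0,-28,0],[0,-36,0],[0,-44,0],[0,-52,0],[0,-60,0]], gripper=[-1,-1,-1,-1,-1,-1,-1,-1])

```text
t: 18.32
position: [555.1, -200.0, 165.0]
eef_rot: [-0.576, 0.411, -0.411, 0.576]
contact_force: [0.6, 0.6, -0.8]
opening: 42.3
```

>>> apply_moves(dr=[[0,0,0],[0,0,0],[0,0,0],[0,0,0],[0,0,0],[0,0,0],[0,0,0],[0,0,0]], linear=[[0,-8,0],[0,-16,0],[0,-24,0],[0,-32,0],[0,-38,0],[0,-42,0],[0,-44,0],[0,-44,0]], gripper=[-1,-1,-1,-1,-1,-1,-1,-1])

```text
t: 18.98
position: [555.2, -200.1, 208.4]
eef_rot: [-0.576, 0.41, -0.411, 0.576]
contact_force: [-0.1, 0.7, -1.3]
opening: 42.0
```

>>> apply_moves(dr=[[0,0,0],[0,0,0],[0,0,0],[0,0,0],[0,0,0],[0,0,0]], linear=[[0,0,0],[0,0,0],[0,0,0],[0,0,0],[0,0,0],[0,0,0]], gripper=[-1,-1,-1,-1,-1,-1])

```text
t: 19.48
position: [555.0, -200.0, 207.8]
eef_rot: [0.576, -0.411, 0.411, -0.576]
contact_force: [-0.8, 0.9, -0.1]
opening: 41.9
```

```bash
python3 - <<'E'
from m import *
st();s=read_state();p=get_image("wrist");W=np.nan_to_num(wcloud(p,s));save(p,"w14");q=get_image("top");r=get_image("scene");x,y,z=s["position"]
for n,D in (("wrist",W),("top",cloud(q)),("scene",cloud(r))):
    P=near(D,(555,-199.5),48,z-8,z+4);A=np.c_[P[:,:2]-P[:,:2].mean(0),np.ones(len(P))]
    if len(P)>10: print(n,"plate z",np.median(P[:,2]),"slope",np.degrees(np.linalg.lstsq(A,P[:,2],rcond=None)[0][:2]).round(2))
    P=near(D,(555,-199.5),44,74,80);print(n,"inner flange top",len(P),np.median(P[:,2]) if len(P) else 0)
a=np.hstack([cv2.resize(r["img"][170:310,110:250],(400,400),interpolation=3),cv2.resize(q["img"][160:300,340:480],(400,400),interpolation=3)])[:,:,::-1]
cv2.imwrite("pics/c14.png",a);save(r,"s14")
D=cloud(q);P=near(D,(449,-240),26,88,104);
if len(P)>5: e,v=np.linalg.eigh(np.cov(P[:,:2].T));print(len(P),np.degrees(np.arctan2(v[1,1],v[0,1])))
E
```

```text
pos [ 555.  -200.   207.8] jaw yaw 19.0 F [-0.8  0.9 -0.1] M [-0.06  0.02  0.04] open 41.9 down [-0.  0. -1.] t 19.4833 q [-0.55  0.23  1.59 -0.    1.32 -0.88]
wrist plate z 205.28715159028053 slope [ 0.02 -0.11]
wrist inner flange top 1180 77.06784685064005
top plate z 205.56678469927732 slope [ 0.23 -0.06]
top inner flange top 524 77.1371446309433
scene plate z 206.17835089941843 slope [-0.62  0.34]
scene inner flange top 546 77.51630488502381
102 114.8015882244392
```

View pics/c14.png

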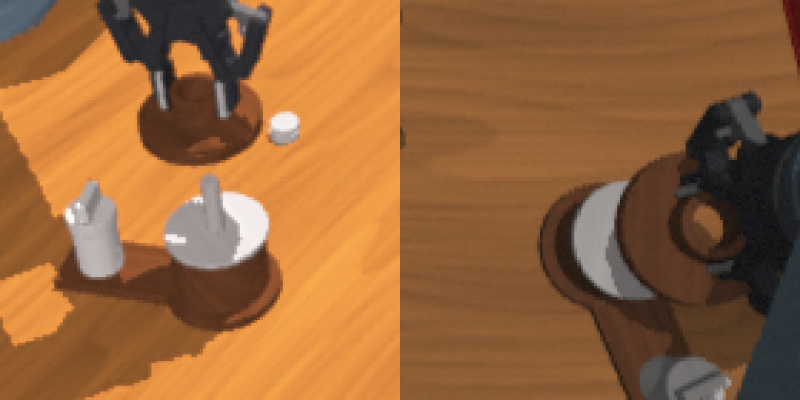

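View pics/s14.png

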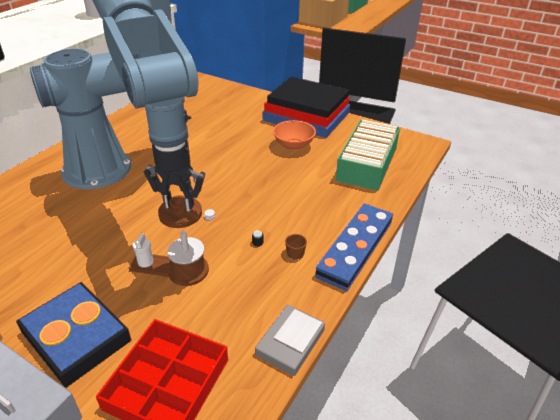

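Outer lid is held about 123 mm above its seat and level. The inner lid is seated, with its flange top at 77 mm. The cap is still at its stop and the bystanders have not moved.

```bash
python3 -c "
from rig import *
print(sign_off())"
```

```text
the job is handed in; nothing more can be done
None
```

The job is done and handed in at about 19.6 s, with the arm still holding the outer lid up.

- **Cap:** I turned the wing clockwise until it met its stop, where the turning moment rose to about 1.15 N m. The wing then lay at −65.0°, against the −65.2° I had computed for fully shut. A final look gave −65.2°.
- **Lids onto the pot:** I carried both lids by the stem and lowered them until the pot pushed back with about 6 N, then let go. After release, the outer lid's plate, its collar and the stem stood 82, 106 and 131 mm above the table. Fully seated they should be at 82, 106 and 132 mm. The wrist and top cameras showed both lids level.
- **Outer lid lifted:** I gripped the collar and raised the outer lid alone, about 123 mm straight up. The wrist and top cameras put its tilt within 0.3°. The inner lid stayed seated, with its flange top at 77 mm.
- **Other things on the table:** In the last picture the loupe, small pot, coin stack and basket looked where they started; I did not measure them again.

The cameras disagreed by 1–3 mm in y, and the scene camera gave less exact tilts (about 0.6°). Apart from those, none of the last checks failed or disagreed.

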